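# Show the edge of a bark plate over the end of the finishing ledge

### The arm

A 6-joint arm with a two-finger parallel gripper is mounted at the origin on the work surface. World frame = base frame: x ahead of the robot, y to its left, z up, the work surface at z = 0. Lengths are in mm, angles in rad, forces in N, time in s.
With the tool pointing down it reaches from about 350 to 950 mm from the base axis. Payload 17.4 kg.
Tool frame: the origin (TCP) lies at the very end of the fingers, on their centre line; the grasp point (between the pads) lies 19 mm behind it; z points along the fingers, y is the line along which they close (so a half turn about z gives the same grasp; the last joint's range is limited). The gripper opens to 93 mm and grips with 3 to 60 N. Pads are 15 mm wide; open, the fingers measure 128 mm over their backs; the gripper's body (75 mm by 188 mm) begins 65 mm behind the grasp point.
Start: joints at [-1.208, 0.116, 1.442, -0, 1.584, -0.038], TCP at [263.346, -621.515, 218.646] pointing down, gripper open.
Joint ranges: [-2.83, 2.83], [-0.83, 2.19], [0.07, 2.5], [-1.14, 4.28], [0.01, 3], [-2.97, 2.97]. Speed limits (rad/s): [1.89, 1.89, 2.22, 3.14, 3.14, 3.14].

### API

Orientations are given as [roll, pitch, yaw] about the fixed x, y, z axes, in that order (R = Rz(yaw) Ry(pitch) Rx(roll)).
In Python, from rig import robot gives the robot as it stands.
- The arm moves only by the tool send_rows, never from a script. Its argument "increments" is a list of rows, each an object with "dp": the shift along the tool's x, y, z scaled (see below), a list of three; "angular": the turn, a rotation vector about the tool's x, y, z scaled (see below), a list of three; "claw": the opening, from 0 (shut) to 1 (fully open). In form: [{"dp": [dx, dy, dz], "angular": [wx, wy, wz], "claw": claw}, ...]. A call has 1 to 8 rows; each row is the pose to reach, as a shift and turn from the pose commanded when the call began, along the tool's axes at that moment; what a row does not reach only later rows make up. The controller multiplies each number of a shift by 25 cm and each number of a turn by 90 degrees. A row lasts 1/8 s, in which the tool goes at most 62.5 mm and 10.7 degrees, less where a joint would pass 70% of its speed; a pose out of reach is approached as far as the arm can. A call with a number of a shift or a turn outside -1 to 1 is refused whole. A call with a gripper value outside its range is refused whole. The fingers move at their own pace and stop on an object; the grip force is fixed at half the most. Time passes only in rows, so rows that repeat a pose let the fingers close. It gives the time, the measured TCP pose, the force, the opening and the grip force at its end, in the units of the state.
- robot.get_obs(): the state, without advancing time (a new reading comes with each control period).
- robot.grab_frame(name): name is "scene" or "side" or "wrist"; returns a dict with "frame" (400x640x3 uint8, red, green, blue), "fx", "fy", "cx", "cy" (pixels), "pose" (4x4, takes a point from camera to world coordinates). Camera axes: x right, y up, looking along -z (the intrinsics and any distortion apply to the point x, -y, -z); pixel columns grow to the right and rows downward; lengths in mm; the calibration is good to about 2 mm. A picture is of the moment at which its call begins. There is no depth.
- robot.sign_off(): hands the job in; it is judged then, once.
The state is a dict: "time_s": time; "q": joint angles; "qd": joint speeds; "tau": joint torques, N m; "eef_pos": TCP position; "ee_rot": TCP orientation; "wrist_force": force on the tool from outside, world axes, zero at the start; "moment": the same for the moment, N m; "width": opening from 0.0 (shut) to 1.0 (fully open); "grip_force": force on a finger pad.
Only numpy, scipy, OpenCV 4.12 (cv2) and the standard library are available. Lean on these libraries where they do the work, as an engineer would, in place of code of your own. Each camera call takes 0.05 s, during which the arm holds its last target. There are 200 camera calls.

### The job

With a fingertip, push the dark cherry-bark plate along the pale wooden ledge, so that it ends lying flat with one long side snug along the dark back fence, and sticks out past the ledge's left end (as the robot sees it) with the pale line across the plate right above that end, ready for its edge to be sanded. Do not lift or tip the plate, and leave everything else where it stands.

Things in the scene. Friction and masses are not known exactly. Their poses are not given: they have to be found in the camera images.
- ledge: pale wooden finishing ledge, fixed to the table: a block 170 mm (its x) by 360 mm (its y, the long way) by 50 mm high, flat on top. Origin at the centre of its underside; +y points along it to the end over which the plate is to stick out (the robot's left), that end face is at its y = +180 mm. A dark wooden fence 15 mm wide and 14 mm high runs the whole length on top of its far side (+x); the fence's inner face is at the ledge's x = +70 mm
- ledge_end (a point): middle of the ledge's left (+y) end, on its top edge: 180 mm along y from the ledge's centre and 50 mm above its underside; axes as the ledge
- plate_center (a point): centre of the dark red-brown cherry-bark plate, loose on the ledge, 75 mm (its x) by 130 mm (its y) by 8 mm thick, about 0.09 kg; the point is 4 mm above its underside; its +y points at the edge which is to stick out, z up. At the start it lies a few cm off the fence, a little askew (up to 0.2 rad)
- plate_line (a point): middle of the 4 mm wide pale line straight across the top of the plate, 45 mm from the plate's +y edge (20 mm along +y from the plate's centre, on its upper face)
- glue_jar: small orange glue jar with a red cap, 30 mm across, 40 mm high, standing loose on the ledge near its left end, on the side away from the fence; origin at the centre of its underside. To be left alone
- caddy: dark bark tea caddy on the table, 72 mm across, 105 mm high, loose; origin at the centre of its underside. To be left alone
- cup: light wooden cup, 72 mm across, 60 mm high, loose; origin at the centre of its underside. To be left alone
- bowl: white ceramic bowl, 120 mm across, 50 mm high, loose; origin at the centre of its underside. To be left alone
- brush: brush about 200 mm long lying on the table, loose, along its x axis. To be left alone
- iron: spatula-shaped iron with a wooden handle, about 250 mm long, lying on the table, loose, along its x axis. To be left alone
- spare_lid: lighter brown bark lid 60 by 90 by 12 mm lying flat on the table, loose; not the plate to be pushed. To be left alone
There are look-alikes about, which are no part of the job. Leave any green or grey look-alike of the part that bears plate_center alone.

How it is judged:
By the outcome, as a careful person would: the job done as asked, in the order asked, and still so for the second after the job is handed in, with the robot touching nothing.
It also fails if it takes over 64 s, if anything falls off the work surface, if the arm or the gripper's body presses on something with over 40 N, if the wrist force passes 120 N, or if a joint passes its speed limit or range.

## Working session

There is one attempt and no reset: what is moved stays moved. The work goes in short steps, Python scripts to look and compute and a tool call to move; the robot and the scene stay as the last step left them, time stands still between calls to the robot, and variables do not carry over. Pictures are saved under pics/ and viewed, at most 10 in all, crops included, and the job is handed in when it is done.

Besides the shell and the picture viewer there is one more tool, called after "Call:" by a JSON object that holds its "api" and its "payload". send_rows: Moves the arm, as the interface text tells. Its arguments: {"type":"object","properties":{"increments":{"type":"array"}},"required":["increments"]}

```bash
mkdir -p pics; cat > h.py <<'E'
import numpy as np, cv2
from rig import robot
def grab(n):
    f=robot.grab_frame(n); return f
def save(f,name,crop=None,s=1):
    im=f["frame"][:,:,::-1]
    if crop: x0,y0,x1,y1=crop; im=im[y0:y1,x0:x1]
    cv2.imwrite("pics/"+name,cv2.resize(im,None,fx=s,fy=s))
def ray(f,u,v):
    d=np.array([(u-f["cx"])/f["fx"],-(v-f["cy"])/f["fy"],-1.])
    P=np.array(f["pose"]); return P[:3,3],P[:3,:3]@d
def onz(f,u,v,z):
    o,d=ray(f,u,v); return o+d*(z-o[2])/d[2]
def proj(f,p):
    P=np.array(f["pose"]); c=P[:3,:3].T@(np.array(p)-P[:3,3])
    return f["cx"]+f["fx"]*c[0]/-c[2], f["cy"]-f["fy"]*c[1]/-c[2]
E
python3 - <<'E'
from h import *
a=grab("scene");b=grab("side");print([k for k in a])
save(a,"s.png");save(b,"d.png")
for f in(a,b):print(np.round(f["pose"],3).tolist(),f["fx"],f["fy"],f["cx"],f["cy"],[f[k] for k in f if k not in("frame","pose")])
o=robot.get_obs();print(o["eef_pos"],o["ee_rot"],o["time_s"])
E
```

```text
['frame', 'fx', 'fy', 'cx', 'cy', 'pose']
[[0.075, -0.746, 0.662, 1360.204], [0.997, 0.065, -0.04, -101.294], [-0.013, 0.663, 0.749, 949.219], [0.0, 0.0, 0.0, 1.0]] 369.4772151559596 369.4772151559596 316.4156710721475 196.2785079022836 [369.4772151559596, 369.4772151559596, 316.4156710721475, 196.2785079022836]
[[-0.998, 0.017, -0.067, 476.081], [-0.065, -0.534, 0.843, 1001.328], [-0.021, 0.845, 0.534, 720.283], [0.0, 0.0, 0.0, 1.0]] 392.97811501805535 392.97811501805535 323.14694625463216 196.12251682171765 [392.97811501805535, 392.97811501805535, 323.14694625463216, 196.12251682171765]
[ 263.27566533 -621.34455101  217.96319181] [-3.14053750e+00 -2.63957318e-05  4.00810081e-01] 0.1
```

View pics/s.png

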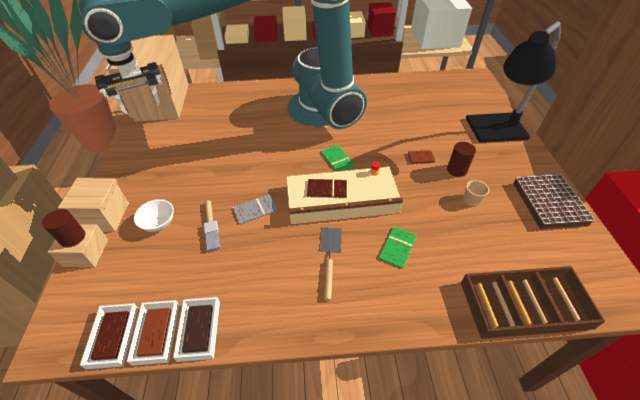

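View pics/d.png

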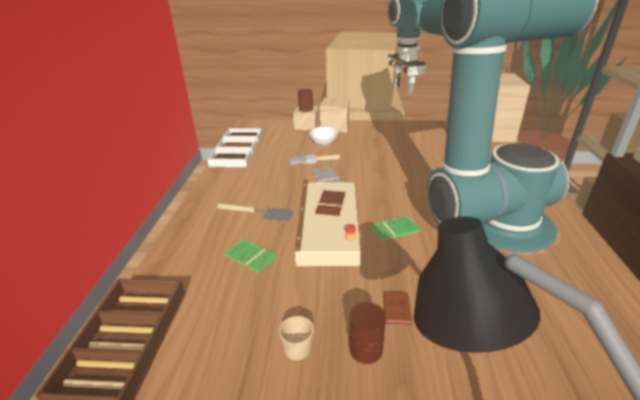

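Scene view: the plate is at (327,188) on the pale ledge (288–400, 170–220), with the jar at (375,168). Things that could be taken for the plate: green plates at (337,157) and (397,247), a grey one at (254,208), the spare lid at (421,157), and trays at (110,335). The one that fits is dark red-brown, has a pale line and lies on the ledge: (327,188). I'll check it in a close crop.

```bash
python3 - <<'E'
from h import *
a=grab("scene");b=grab("side")
im=np.zeros((560,780,3),np.uint8)
ca=cv2.resize(a["frame"][150:230,275:410],None,fx=5,fy=5)[:, :675]
cv2.imwrite("pics/c.png",ca[:,:,::-1])
cb=cv2.resize(b["frame"][170:280,280:380],None,fx=5,fy=5)
cv2.imwrite("pics/cb.png",cb[:,:,::-1])
for n,f,box,z in(("scene",a,(275,150,410,230),58),("side",b,(290,175,370,275),58)):
    x0,y0,x1,y1=box; sub=f["frame"][y0:y1,x0:x1].astype(int)
    r,g,bl=sub[...,0],sub[...,1],sub[...,2]
    m=((r<130)&(r>g*1.5)&(g<70)).astype(np.uint8)
    n_,l,st,c=cv2.connectedComponentsWithStats(m)
    for i in range(1,n_):
        if st[i,4]>25: print(n,st[i],c[i]+[x0,y0],onz(f,*(c[i]+[x0,y0]),z).round(1))
E
```

```text
scene [ 32  30  25  17 388] [319.40463918 187.63917526] [535.9 -41.   58. ]
scene [ 59  30  12  17 182] [339.85714286 188.22527473] [544.4  25.6  58. ]
scene [ 14  50 113  13 207] [344.01932367 206.31884058] [622.4  29.6  58. ]
```

View pics/c.png

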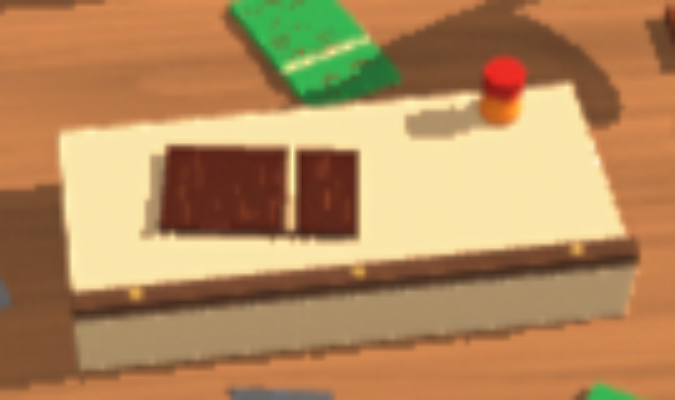

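View pics/cb.png

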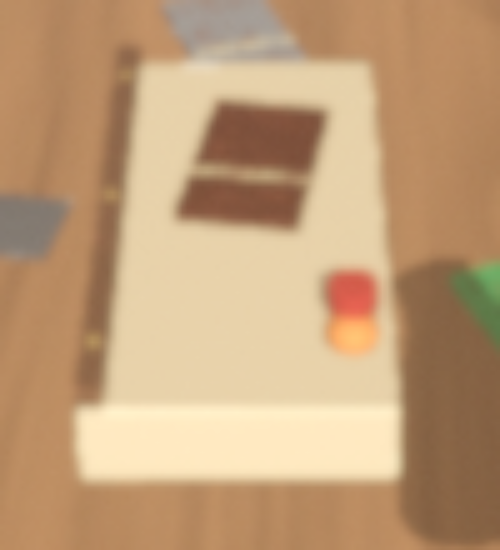

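The crop confirms the choice: dark red-brown plate with its pale line at about (333,188), and the ledge's left end and jar to the right in the image. I'll move above it.

Call:
{"api": "send_rows", "payload": {"increments": [{"dp":[0.2,-0.2,-0.2],"angular":[0,0,0],"claw":0},{"dp":[0.4,-0.4,-0.4],"angular":[0,0,0],"claw":0},{"dp":[0.6,-0.65,-0.45],"angular":[0,0,0],"claw":0},{"dp":[0.87,-0.94,-0.45],"angular":[0,0,0],"claw":0},{"dp":[0.87,-0.94,-0.45],"angular":[0,0,0],"claw":0},{"dp":[0.87,-0.94,-0.45],"angular":[0,0,0],"claw":0},{"dp":[0.87,-0.94,-0.45],"angular":[0,0,0],"claw":0},{"dp":[0.87,-0.94,-0.45],"angular":[0,0,0],"claw":0}]}}

```text
time_s: 1.2
eef_pos: [371.8, -320.6, 331.0]
ee_rot: [-3.142, 0.0, 0.401]
wrist_force: [-0.1, -0.4, -0.2]
width: 0.189
grip_force: 0.0
```

```bash
python3 - <<'E'
from h import *
a=grab("scene")
c=lambda x,y:(275+x/5-.4,150+y/5-.4)
for nm,p,z in(("ledge robot-right",(60,132),50),("robot-left",(575,83),50),("fence out right",(77,311),50),("fence out left",(633,264),50),
 ("pl rr",(167,147),58),("pl lr",(357,150),58),("pl lf",(357,236),58),("pl rf",(160,232),58),("line r",(292,148),58),("line f",(289,236),58),("jar base",(501,116),50)):
    print(nm,onz(a,*c(*p),z).round(1))
f=grab("wrist");save(f,"w1.png");print(np.round(f["pose"],3).tolist(),f["fx"])
o=robot.get_obs();print(o["eef_pos"],o["ee_rot"],o["time_s"],o["width"])
E
```

```text
ledge robot-right [ 464.7 -147.9   50. ]
robot-left [448.1 211.7  50. ]
fence out right [ 623.5 -140.7   50. ]
fence out left [615.2 214.3  50. ]
pl rr [493.1 -76.1  58. ]
pl lr [507.   50.7  58. ]
pl lf [583.3  40.9  58. ]
pl rf [569.  -85.1  58. ]
line r [501.4   7.5  58. ]
line f [579.6  -2.6  58. ]
jar base [475.8 154.6  50. ]
[[0.389, 0.888, 0.244, 439.737], [-0.921, 0.376, 0.102, -293.042], [-0.001, -0.264, 0.964, 496.862], [0.0, 0.0, 0.0, 1.0]] 308.168026517587
[ 371.61918834 -321.02636548  330.68345264] [-3.14092027e+00  4.41055130e-04  3.99860961e-01] 1.3 0.09759561163572252
```

Call:
{"api": "send_rows", "payload": {"increments": [{"dp":[0.3,-0.3,-0.1],"angular":[0,0,0.06],"claw":0},{"dp":[0.6,-0.6,-0.2],"angular":[0,0,0.12],"claw":0},{"dp":[0.9,-1,-0.3],"angular":[0,0,0.23],"claw":0},{"dp":[0.9,-1,-0.3],"angular":[0,0,0.23],"claw":0},{"dp":[0.9,-1,-0.3],"angular":[0,0,0.23],"claw":0},{"dp":[0.9,-1,-0.3],"angular":[0,0,0.23],"claw":0},{"dp":[0.9,-1,-0.3],"angular":[0,0,0.23],"claw":0},{"dp":[0.9,-1,-0.3],"angular":[0,0,0.23],"claw":0}]}}

```text
time_s: 2.3
eef_pos: [481.7, -3.2, 405.6]
ee_rot: [3.141, 0.001, 0.039]
wrist_force: [0.3, -0.4, 0.1]
width: 0.003
grip_force: 0.0
```

```bash
python3 - <<'E'
from h import *
f=grab("wrist");save(f,"w2.png")
o=robot.get_obs();print(o["eef_pos"],o["ee_rot"],o["time_s"],o["width"])
print([np.round(proj(f,p)) for p in((540,-15,58),(448,211,50),(615,214,50))])
E
```

```text
[481.56326931  -3.44380595 405.68079805] [3.14147439e+00 7.81760329e-04 3.81356087e-02] 2.35 0.004556491997465651
[array([327., 128.]), array([193., 178.]), array([184.,  73.])]
```

View pics/w2.png

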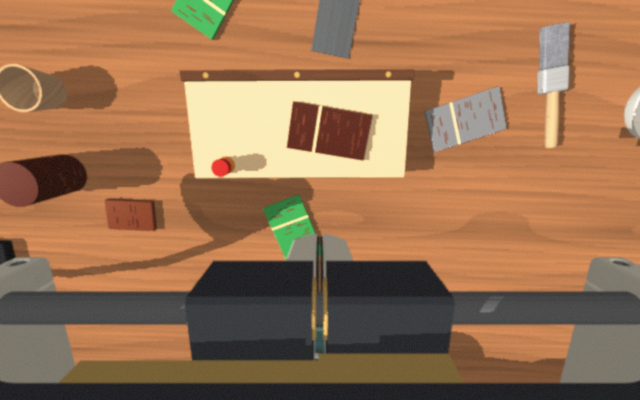

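Wrist view: the ledge top spans (187–410, 80–178), with the fence at the top (row 75). The plate is at (330,131), its line at (317,130), and the jar cap at (222,166).

```bash
cat >> h.py <<'E'
def measure(f,box,verbose=True):
    x0,y0,x1,y1=box; s=f["frame"][y0:y1,x0:x1].astype(int); r,g,b=s[...,0],s[...,1],s[...,2]
    pale=((r>200)&(g>180)&(b>130)).astype(np.uint8)
    dark=((r<125)&(r>g*1.7)).astype(np.uint8)
    out={}
    ys=[];
    # fence inner edge: bottom of the dark strip, per column; ledge end: first pale pixel, per row
    W=lambda p,z:np.array([onz(f,u+x0,v+y0,z)[:2] for u,v in p])
    out["pale"],out["dark"]=pale,dark; out["W"]=W
    return out
def rect(f,mask,box,z):
    n,l,st,c=cv2.connectedComponentsWithStats(mask)
    res=[]
    for i in range(1,n):
        if st[i,4]<60: continue
        ys,xs=np.nonzero(l==i)
        P=np.array([onz(f,u+box[0],v+box[1],z)[:2] for u,v in zip(xs,ys)],np.float32)
        res.append((st[i].tolist(),P.mean(0).round(1),cv2.minAreaRect(P)))
    return res
E
python3 - <<'E'
from h import *
f=grab("wrist");box=(150,50,430,200)
m=measure(f,box)
print("dark z58");[print(x) for x in rect(f,m["dark"],box,58)]
print("pale z50");[print(x) for x in rect(f,m["pale"],box,50)]
P=m["pale"]
# boundary lines in world
def fit(p,z):
    w=m["W"](p,z); l=cv2.fitLine(w.astype(np.float32),cv2.DIST_HUBER,0,.01,.01).ravel(); return w.mean(0).round(1),l[:2].round(4)
cols=range(60,240,4)
print("top (fence inner, z50~)",fit([(c,np.nonzero(P[:,c])[0][0]-.5) for c in cols],50))
print("bottom",fit([(c,np.nonzero(P[:,c])[0][-1]+.5) for c in cols],50))
rows=range(36,122,4)
print("left end",fit([(np.nonzero(P[r])[0][0]-.5,r) for r in rows],50))
print("right end",fit([(np.nonzero(P[r])[0][-1]+.5,r) for r in rows],50))
r,g,b=[f["frame"][50:200,150:430,i].astype(int) for i in range(3)]
print("jar cap z90");[print(x) for x in rect(f,((r>170)&(g<60)&(b<60)).astype(np.uint8),box,90)]
E
```

```text
dark z58
([138, 53, 29, 48, 1009], array([541.8,  26.3], dtype=float32), ((541.22998046875, 26.382295608520508), (38.086822509765625, 70.81219482421875), 82.77435302734375))
([166, 58, 55, 51, 2120], array([533.1, -40.6], dtype=float32), ((532.7542724609375, -40.597843170166016), (78.73721313476562, 70.84465789794922), 82.77438354492188))
pale z50
([34, 31, 227, 97, 16161], array([540.6,  40.9], dtype=float32), ((533.6017456054688, 32.96894836425781), (154.15309143066406, 359.8497619628906), 2.1642708778381348))
top (fence inner, z50~) (array([611. ,  34.5]), array([ 0.0444, -0.999 ], dtype=float32))
bottom (array([458.4,  31.4]), array([ 0.0401, -0.9992], dtype=float32))
left end (array([530.7, 212.6]), array([0.9991, 0.0426], dtype=float32))
right end (array([ 544.2, -146.2]), array([0.9989, 0.0471], dtype=float32))
jar cap z90
([63, 109, 15, 16, 171], array([474.9, 151. ], dtype=float32), ((474.7389221191406, 151.3928680419922), (21.845287322998047, 23.42878532409668), 27.752429962158203))
```

Call:
{"api": "send_rows", "payload": {"increments": [{"dp":[-0.032,0.064,0.2],"angular":[0,0,0],"claw":0},{"dp":[-0.032,0.064,0.4],"angular":[0,0,0],"claw":0},{"dp":[-0.032,0.064,0.6],"angular":[0,0,0],"claw":0},{"dp":[-0.032,0.064,0.8],"angular":[0,0,0],"claw":0},{"dp":[-0.032,0.064,1.0],"angular":[0,0,0],"claw":0},{"dp":[-0.032,0.064,1.0],"angular":[0,0,0],"claw":0},{"dp":[-0.032,0.064,1.0],"angular":[0,0,0],"claw":0},{"dp":[-0.032,0.064,1.0],"angular":[0,0,0],"claw":0}]}}

```text
time_s: 3.4
eef_pos: [475.1, -18.9, 158.6]
ee_rot: [3.141, -0.003, 0.039]
wrist_force: [-0.2, -0.5, 0.7]
width: 0.006
grip_force: 0.0
```

Call:
{"api": "send_rows", "payload": {"increments": [{"dp":[-0.005,0,0.1],"angular":[0,0,0],"claw":0},{"dp":[-0.005,0,0.2],"angular":[0,0,0],"claw":0},{"dp":[-0.005,0,0.28],"angular":[0,0,0],"claw":0},{"dp":[-0.005,0,0.34],"angular":[0,0,0],"claw":0},{"dp":[-0.005,0,0.38],"angular":[0,0,0],"claw":0},{"dp":[-0.005,0,0.4],"angular":[0,0,0],"claw":0},{"dp":[-0.005,0,0.4],"angular":[0,0,0],"claw":0},{"dp":[-0.005,0,0.4],"angular":[0,0,0],"claw":0}]}}

```text
time_s: 4.4
eef_pos: [473.2, -18.7, 56.7]
ee_rot: [3.142, -0.001, 0.04]
wrist_force: [-0.3, 0.5, 0.4]
width: 0.004
grip_force: 0.0
```

```bash
python3 - <<'E'
from h import *
f=grab("wrist");save(f,"w3.png");o=robot.get_obs();print(o["eef_pos"],o["ee_rot"],o["wrist_force"],o["time_s"])
E
```

```text
[473.20528502 -18.6888781   56.67010904] [ 3.14147730e+00 -7.48582493e-04  3.95236931e-02] [ 0.47024156  0.10300036 -0.18607782] 4.45
```

View pics/w3.png

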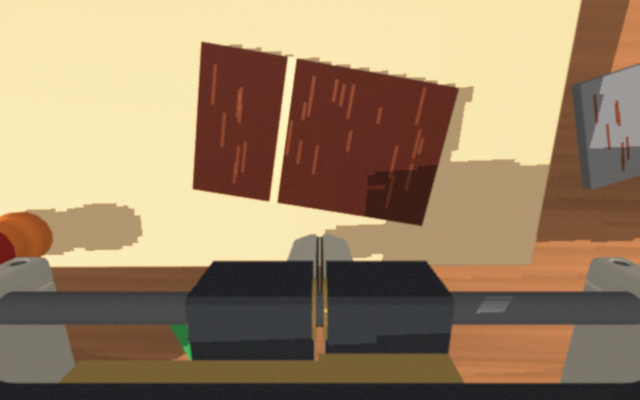

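Close view: the fingertip at (320,236) faces the plate's robot-side edge, and the plate is at (327,135). I'll lower by 2.5 mm and push slowly towards the fence.

Call:
{"api": "send_rows", "payload": {"increments": [{"dp":[0,0,0.01],"angular":[0,0,0],"claw":0},{"dp":[0.02,0,0.01],"angular":[0,0,0],"claw":0},{"dp":[0.04,0,0.01],"angular":[0,0,0],"claw":0},{"dp":[0.06,0,0.01],"angular":[0,0,0],"claw":0},{"dp":[0.08,0,0.01],"angular":[0,0,0],"claw":0},{"dp":[0.1,0,0.01],"angular":[0,0,0],"claw":0},{"dp":[0.12,0,0.01],"angular":[0,0,0],"claw":0},{"dp":[0.14,0,0.01],"angular":[0,0,0],"claw":0}]}}

```text
time_s: 5.45
eef_pos: [508.2, -17.3, 53.6]
ee_rot: [3.142, 0.0, 0.04]
wrist_force: [-0.9, 0.3, 1.1]
width: 0.006
grip_force: 0.4
```

Call:
{"api": "send_rows", "payload": {"increments": [{"dp":[0.015,0,0],"angular":[0,0,0],"claw":0},{"dp":[0.03,0,0],"angular":[0,0,0],"claw":0},{"dp":[0.045,0,0],"angular":[0,0,0],"claw":0},{"dp":[0.055,0,0],"angular":[0,0,0],"claw":0},{"dp":[0.065,0,0],"angular":[0,0,0],"claw":0},{"dp":[0.075,0,0],"angular":[0,0,0],"claw":0},{"dp":[0.08,0,0],"angular":[0,0,0],"claw":0},{"dp":[0.085,0,0],"angular":[0,0,0],"claw":0}]}}

```text
time_s: 6.45
eef_pos: [528.9, -16.6, 53.6]
ee_rot: [3.141, 0.001, 0.039]
wrist_force: [-10.4, -3.6, 4.3]
width: 0.009
grip_force: 5.1
```

```bash
python3 - <<'E'
from h import *
f=grab("wrist");save(f,"w4.png");o=robot.get_obs();print(o["eef_pos"],o["ee_rot"],o["wrist_force"],o["time_s"])
E
```

```text
[528.88694867 -16.58759139  53.60072624] [3.14134107e+00 1.07858592e-03 3.94964317e-02] [-5.21492573 -3.22245929  3.6834543 ] 6.5
```

View pics/w4.png

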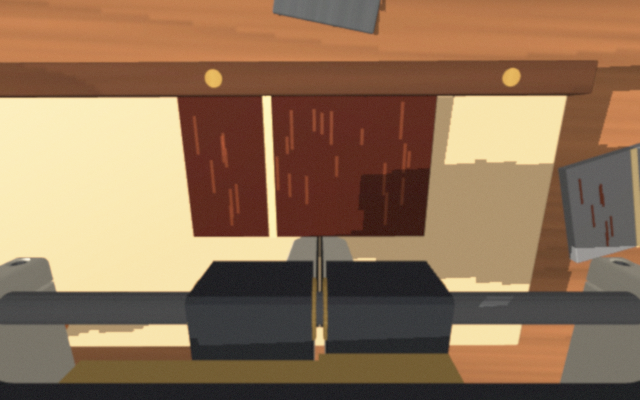

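The plate is snug along the fence (its far edge meets the fence at row 96), with the line at (270,165) and the rear edge at (431,165). Next I back off, lift, and measure the plate's position along the ledge.

Call:
{"api": "send_rows", "payload": {"increments": [{"dp":[-0.03,0,0],"angular":[0,0,0],"claw":0},{"dp":[-0.06,0,0],"angular":[0,0,0],"claw":0},{"dp":[-0.06,0,-0.1],"angular":[0,0,0.1],"claw":0},{"dp":[-0.06,0,-0.25],"angular":[0,0,0.2],"claw":0},{"dp":[-0.06,0,-0.3],"angular":[0,0,0.3],"claw":0},{"dp":[-0.06,0,-0.3],"angular":[0,0,0.4],"claw":0},{"dp":[-0.06,0,-0.3],"angular":[0,0,0.5],"claw":0},{"dp":[-0.06,0,-0.3],"angular":[0,0,0.6],"claw":0}]}}

```text
time_s: 7.5
eef_pos: [513.9, -16.9, 128.7]
ee_rot: [-3.141, -0.0, -0.908]
wrist_force: [0.3, -0.0, 0.1]
width: 0.006
grip_force: 0.0
```

```bash
cat >> h.py <<'E'
C=np.array([542,33.4]);Y=.043
R=np.array([[np.cos(Y),np.sin(Y)],[-np.sin(Y),np.cos(Y)]])
def led(p): return (R@(np.array(p)[:2]-C)).round(1)
def wor(p): return (R.T@np.array(p)+C).round(1)
E
python3 - <<'E'
from h import *
import pickle
f=grab("scene")
box=(275,160,415,230);m=measure(f,box)
for st,c,r in rect(f,m["dark"],box,58): print(st,led(c),[np.round(x,2) for x in r])
o=robot.get_obs();print(led(o["eef_pos"]),o["eef_pos"],o["ee_rot"],o["q"].round(2) if hasattr(o["q"],"round") else o["q"],o["time_s"])
# wrist image before lifting: rebuild camera pose from the current one by tool motion
g=grab("wrist");T=np.array(g["pose"])
from scipy.spatial.transform import Rotation as Ro
def H(p,e):
    M=np.eye(4);M[:3,:3]=Ro.from_euler("xyz",e).as_matrix();M[:3,3]=p;return M
X=np.linalg.inv(H(o["eef_pos"],o["ee_rot"]))@T
g["pose"]=H([528.89,-16.59,53.6],[3.1414,.001,.0395])@X
for nm,p in(("line",(268,165)),("rear near",(426,236)),("rear far",(437,96)),("front near",(193,237)),("front far",(178,96))): print(nm,led(onz(g,*p,58)))
E
```

```text
[62, 27, 14, 17, 175] [31.6 -0.5] [array([573.49,  34.49]), array([68.  , 36.65]), np.float64(2.0)]
[35, 28, 27, 18, 383] [ 32.  -68.8] [array([576.33, -33.6 ]), array([67.98, 77.85]), np.float64(2.41)]
[-30.3 -49.1] [513.85176384 -16.95058689 128.75709066] [-3.14105554e+00 -2.21804414e-04 -9.16109190e-01] [-0.08 -0.2   1.9   0.    1.45  2.4 ] 7.55
line [ 35.1 -22.4]
rear near [  -5.2 -109.1]
rear far [  69.1 -108. ]
front near [-5.3 21.6]
front far [69.6 20.6]
```

Call:
{"api": "send_rows", "payload": {"increments": [{"dp":[0.1,0,0],"angular":[0,0,-0.11],"claw":0},{"dp":[0.2,0,0],"angular":[0,0,-0.22],"claw":0},{"dp":[0.3,0,0],"angular":[0,0,-0.33],"claw":0},{"dp":[0.4,0,0],"angular":[0,0,-0.44],"claw":0},{"dp":[0.437,0.003,0],"angular":[0,0,-0.55],"claw":0},{"dp":[0.437,0.003,0],"angular":[0,0,-0.66],"claw":0},{"dp":[0.437,0.003,0],"angular":[0,0,-0.77],"claw":0},{"dp":[0.437,0.003,0],"angular":[0,0,-0.88],"claw":0}]}}

```text
time_s: 8.6
eef_pos: [581.1, -103.2, 128.7]
ee_rot: [3.142, -0.0, 0.489]
wrist_force: [-0.4, -0.2, -0.3]
width: 0.006
grip_force: 0.0
```

Call:
{"api": "send_rows", "payload": {"increments": [{"dp":[0,0,0],"angular":[0,0,-0.11],"claw":0},{"dp":[0,0,0],"angular":[0,0,-0.22],"claw":0},{"dp":[0,0,0],"angular":[0,0,-0.33],"claw":0},{"dp":[0,0,0],"angular":[0,0,-0.44],"claw":0},{"dp":[0,0,0],"angular":[0,0,-0.55],"claw":0},{"dp":[0,0,0],"angular":[0,0,-0.66],"claw":0},{"dp":[0,0,0],"angular":[0,0,-0.72],"claw":0},{"dp":[0,0,0],"angular":[0,0,-0.72],"claw":0}]}}

```text
time_s: 9.6
eef_pos: [581.1, -103.2, 128.7]
ee_rot: [3.141, -0.0, 1.613]
wrist_force: [-0.1, -0.2, -0.6]
width: 0.002
grip_force: 0.0
```

```bash
python3 - <<'E'
from h import *
o=robot.get_obs();print(led(o["eef_pos"]),o["eef_pos"],o["ee_rot"],np.round(o["q"],2),o["time_s"])
E
```

```text
[  33.2 -138.2] [ 581.06568509 -103.2089578   128.68128046] [ 3.14144150e+00 -6.08589841e-05  1.61292878e+00] [-0.22 -0.03  1.74  0.    1.43 -0.26] 9.6
```

Call:
{"api": "send_rows", "payload": {"increments": [{"dp":[0,0,0.08],"angular":[0,0,0],"claw":0},{"dp":[0,0,0.16],"angular":[0,0,0],"claw":0},{"dp":[0,0,0.22],"angular":[0,0,0],"claw":0},{"dp":[0,0,0.27],"angular":[0,0,0],"claw":0},{"dp":[0,0,0.3],"angular":[0,0,0],"claw":0},{"dp":[0,0,0.3],"angular":[0,0,0],"claw":0},{"dp":[0.02,0,0.3],"angular":[0,0,0],"claw":0},{"dp":[0.04,0,0.3],"angular":[0,0,0],"claw":0}]}}

```text
time_s: 10.6
eef_pos: [581.1, -93.0, 54.2]
ee_rot: [3.141, 0.0, 1.61]
wrist_force: [0.3, 0.9, -0.2]
width: 0.007
grip_force: 0.0
```

Call:
{"api": "send_rows", "payload": {"increments": [{"dp":[0.02,0,0],"angular":[0,0,0],"claw":0},{"dp":[0.04,0,0],"angular":[0,0,0],"claw":0},{"dp":[0.06,0,0],"angular":[0,0,0],"claw":0},{"dp":[0.08,0,0],"angular":[0,0,0],"claw":0},{"dp":[0.1,0,0],"angular":[0,0,0],"claw":0},{"dp":[0.12,0,0],"angular":[0,0,0],"claw":0},{"dp":[0.14,0,0],"angular":[0,0,0],"claw":0},{"dp":[0.16,0,0],"angular":[0,0,0],"claw":0}]}}

```text
time_s: 11.6
eef_pos: [579.3, -53.0, 53.7]
ee_rot: [3.142, 0.0, 1.61]
wrist_force: [-0.6, -2.4, 1.7]
width: 0.004
grip_force: 1.2
```

```bash
python3 - <<'E'
from h import *
o=robot.get_obs();print(led(o["eef_pos"]),o["eef_pos"],o["ee_rot"],o["wrist_force"],o["time_s"])
f=grab("wrist");save(f,"w5.png")
print([np.round(proj(f,[*wor(p),58])) for p in((33,-70),(70,-20))])
E
```

```text
[ 33.5 -87.9] [579.25412466 -53.0048712   53.66019072] [3.14156322e+00 8.71954362e-06 1.61030464e+00] [-0.64032311 -2.43050455  1.73349239] 11.6
[array([317., 221.]), array([389., 127.])]
```

View pics/w5.png

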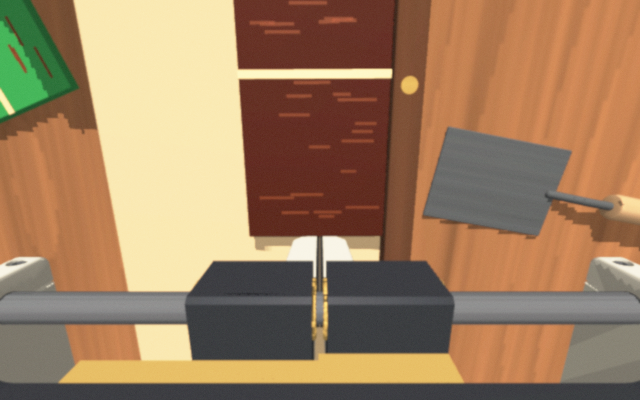

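The plate stays flush with the fence, with the line at row 73 and the rear edge at row 236 on the fingertip. I'll keep pushing.

Call:
{"api": "send_rows", "payload": {"increments": [{"dp":[0.025,0,0],"angular":[0,0,0],"claw":0},{"dp":[0.05,0,0],"angular":[0,0,0],"claw":0},{"dp":[0.075,0,0],"angular":[0,0,0],"claw":0},{"dp":[0.1,0,0],"angular":[0,0,0],"claw":0},{"dp":[0.125,0,0],"angular":[0,0,0],"claw":0},{"dp":[0.15,0,0],"angular":[0,0,0],"claw":0},{"dp":[0.175,0,0],"angular":[0,0,0],"claw":0},{"dp":[0.2,0,0],"angular":[0,0,0],"claw":0}]}}

```text
time_s: 12.65
eef_pos: [577.2, -3.0, 53.6]
ee_rot: [-3.141, 0.0, 1.61]
wrist_force: [-2.7, -3.1, 1.5]
width: 0.005
grip_force: 1.6
```

Call:
{"api": "send_rows", "payload": {"increments": [{"dp":[0.025,0,0],"angular":[0,0,0],"claw":0},{"dp":[0.05,0,0],"angular":[0,0,0],"claw":0},{"dp":[0.075,0,0],"angular":[0,0,0],"claw":0},{"dp":[0.1,0,0],"angular":[0,0,0],"claw":0},{"dp":[0.125,0,0],"angular":[0,0,0],"claw":0},{"dp":[0.15,0,0],"angular":[0,0,0],"claw":0},{"dp":[0.175,0,0],"angular":[0,0,0],"claw":0},{"dp":[0.2,0,0],"angular":[0,0,0],"claw":0}]}}

```text
time_s: 13.65
eef_pos: [575.3, 47.1, 53.7]
ee_rot: [3.142, -0.0, 1.61]
wrist_force: [-0.5, -0.4, -0.1]
width: 0.008
grip_force: 0.3
```

Call:
{"api": "send_rows", "payload": {"increments": [{"dp":[0.02,0,0],"angular":[0,0,0],"claw":0},{"dp":[0.04,0,0],"angular":[0,0,0],"claw":0},{"dp":[0.06,0,0],"angular":[0,0,0],"claw":0},{"dp":[0.08,0,0],"angular":[0,0,0],"claw":0},{"dp":[0.1,0,0],"angular":[0,0,0],"claw":0},{"dp":[0.12,0,0],"angular":[0,0,0],"claw":0},{"dp":[0.14,0,0],"angular":[0,0,0],"claw":0},{"dp":[0.15,0,0],"angular":[0,0,0],"claw":0}]}}

```text
time_s: 14.65
eef_pos: [573.8, 84.4, 53.7]
ee_rot: [-3.142, 0.0, 1.611]
wrist_force: [-2.9, -2.5, 1.0]
width: 0.005
grip_force: 1.3
```

```bash
python3 - <<'E'
from h import *
o=robot.get_obs();print(led(o["eef_pos"]),o["eef_pos"],o["ee_rot"],o["wrist_force"],o["time_s"])
f=grab("wrist");save(f,"w6.png")
E
```

```text
[33.9 49.5] [573.77003603  84.35219078  53.67501948] [-3.14151455e+00  1.35059517e-04  1.61054172e+00] [-2.88138808 -2.49687701  1.04702536] 14.65
```

View pics/w6.png

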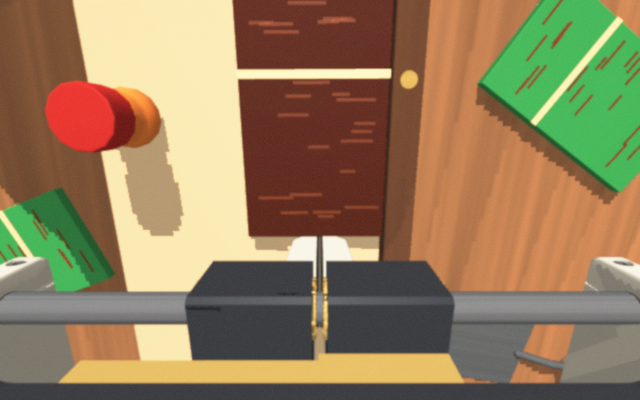

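The plate is still flush with the line at row 73; the jar is clear at (115,115). Now to compute how far the line still has to go.

```bash
cat >> h.py <<'E'
def line_y(f):
    s=f["frame"].astype(int); L=[]
    for u in (255,275,300,330,350,375):
        col=s[40:110,u]; v=np.nonzero((col[:,1]>150))[0]
        if len(v): L.append(led(onz(f,u,v.mean()+40,58)).tolist())
    return L
def rear_y(f):
    s=f["frame"].astype(int); L=[]
    for u in (265,275,362,370):
        v=np.nonzero(s[190:260,u,1]<65)[0]
        # last dark row contiguous
        k=v[0]
        while k+1 in v: k+=1
        L.append(led(onz(f,u,190+k+.5,58)).tolist())
    return L
def end_y(f,z=50):
    s=f["frame"].astype(int); L=[]
    for u in range(95,232,12):
        col=s[:,u]; v=np.nonzero((col[:110,0]>200)&(col[:110,1]>180)&(col[:110,2]>130))[0]
        if len(v): L.append((u,int(v[0]),led(onz(f,u,v[0]-.5,z)).tolist()))
    return L
E
python3 - <<'E'
from h import *
f=grab("wrist");print(line_y(f),rear_y(f));print(led(robot.get_obs()["eef_pos"]))
E
```

```text
[[3.5, 143.4], [13.3, 143.4], [25.5, 143.3], [40.1, 143.3], [49.9, 143.2], [62.1, 143.2]] [[5.3, 81.5], [10.7, 81.5], [58.0, 75.7], [62.4, 75.7]]
[34.  49.6]
```

Call:
{"api": "send_rows", "payload": {"increments": [{"dp":[0.015,0,0],"angular":[0,0,0],"claw":0},{"dp":[0.03,0,0],"angular":[0,0,0],"claw":0},{"dp":[0.05,0,0],"angular":[0,0,0],"claw":0},{"dp":[0.07,0,0],"angular":[0,0,0],"claw":0},{"dp":[0.09,0,0],"angular":[0,0,0],"claw":0},{"dp":[0.105,0,0],"angular":[0,0,0],"claw":0},{"dp":[0.12,0,0],"angular":[0,0,0],"claw":0},{"dp":[0.12,0,0],"angular":[0,0,0],"claw":0}]}}

```text
time_s: 15.75
eef_pos: [572.6, 114.4, 53.6]
ee_rot: [3.142, -0.0, 1.611]
wrist_force: [0.7, 0.7, -0.4]
width: 0.007
grip_force: 0.0
```

```bash
python3 - <<'E'
from h import *
f=grab("wrist");save(f,"w7.png");print(line_y(f));print(end_y(f));print(led(robot.get_obs()["eef_pos"]))
E
```

```text
[[3.7, 173.5], [13.4, 173.5], [25.6, 173.4], [40.3, 173.6], [50.0, 173.6], [62.2, 173.5]]
[(95, 64, [-79.0, 179.4]), (107, 64, [-72.9, 179.4]), (119, 64, [-66.8, 179.3]), (131, 64, [-60.7, 179.3]), (143, 64, [-54.6, 179.3]), (155, 64, [-48.5, 179.3]), (167, 63, [-42.3, 179.7]), (179, 63, [-36.2, 179.7]), (191, 63, [-30.1, 179.7]), (203, 63, [-24.0, 179.7]), (215, 63, [-17.9, 179.6]), (227, 63, [-11.8, 179.6])]
[34.1 79.4]
```

Call:
{"api": "send_rows", "payload": {"increments": [{"dp":[0.004,0,0],"angular":[0,0,0],"claw":0},{"dp":[0.008,0,0],"angular":[0,0,0],"claw":0},{"dp":[0.012,0,0],"angular":[0,0,0],"claw":0},{"dp":[0.016,0,0],"angular":[0,0,0],"claw":0},{"dp":[0.02,0,0],"angular":[0,0,0],"claw":0},{"dp":[0.023,0,0],"angular":[0,0,0],"claw":0},{"dp":[0.023,0,0],"angular":[0,0,0],"claw":0},{"dp":[0.023,0,0],"angular":[0,0,0],"claw":0}]}}

```text
time_s: 16.8
eef_pos: [572.4, 119.9, 53.7]
ee_rot: [3.142, -0.0, 1.61]
wrist_force: [-0.7, 1.0, 0.4]
width: 0.001
grip_force: 0.0
```

```bash
python3 - <<'E'
from h import *
f=grab("wrist");save(f,"w8.png");print(line_y(f));print(end_y(f)[::3]);print(led(robot.get_obs()["eef_pos"]))
# gap between plate's far long edge and fence: intensity profile across it at some rows
for v in (100,150,200): print(v,f["frame"][v,376:400].astype(int)[:, :2].tolist())
E
```

```text
[[3.7, 178.8], [13.5, 178.8], [25.7, 178.7], [40.3, 178.7], [50.1, 178.6], [62.3, 178.8]]
[(95, 75, [-80.0, 179.7]), (131, 75, [-61.5, 179.6]), (167, 75, [-43.0, 179.6]), (203, 75, [-24.6, 179.5])]
[34.1 85. ]
100 [[105, 51], [103, 47], [104, 49], [105, 51], [104, 49], [104, 50], [104, 52], [103, 51], [104, 50], [101, 49], [98, 48], [88, 43], [70, 35], [64, 38], [73, 48], [94, 60], [119, 77], [124, 79], [128, 81], [126, 81], [127, 81], [123, 77], [120, 76], [125, 80]]
150 [[103, 50], [99, 44], [103, 50], [100, 43], [100, 45], [101, 47], [102, 49], [101, 46], [98, 46], [87, 42], [72, 43], [70, 48], [85, 54], [111, 74], [123, 81], [128, 82], [123, 77], [123, 77], [125, 81], [126, 82], [149, 106], [188, 140], [220, 170], [229, 182]]
200 [[96, 42], [98, 45], [97, 43], [96, 43], [99, 44], [94, 43], [85, 41], [66, 38], [62, 39], [82, 52], [103, 66], [117, 74], [120, 77], [123, 79], [121, 74], [119, 75], [120, 75], [121, 77], [120, 76], [119, 75], [122, 76], [121, 74], [123, 79], [121, 79]]
```

Call:
{"api": "send_rows", "payload": {"increments": [{"dp":[0.001,0,0],"angular":[0,0,0],"claw":0},{"dp":[0.002,0,0],"angular":[0,0,0],"claw":0},{"dp":[0.003,0,0],"angular":[0,0,0],"claw":0},{"dp":[0.003,0,0],"angular":[0,0,0],"claw":0},{"dp":[0.003,0,0],"angular":[0,0,0],"claw":0}]}}

```text
time_s: 17.48
eef_pos: [572.4, 120.6, 53.7]
ee_rot: [3.142, 0.0, 1.61]
wrist_force: [-0.5, -1.1, 0.5]
width: 0.007
grip_force: 0.4
```

```bash
python3 - <<'E'
from h import *
f=grab("wrist");print(line_y(f)[::2]);print(end_y(f)[::4]);print(led(robot.get_obs()["eef_pos"]))
for v,u in((100,387.5),(150,385.5),(200,382.5)): print("far edge",led(onz(f,u,v,58)))
for v in (50,100,150,200):
    r=f["frame"][v,:,:].astype(int); d=np.nonzero((r[230:300,1]<90))[0][0]+230; print("near edge",led(onz(f,d-.5,v,58)))
E
```

```text
[[3.7, 179.5], [25.7, 179.4], [50.1, 179.3]]
[(95, 77, [-80.2, 179.5]), (143, 76, [-55.4, 179.8]), (191, 76, [-30.8, 179.7])]
[34.1 85.8]
far edge [ 69.1 167. ]
far edge [ 69.4 142.3]
far edge [ 69.2 115.4]
near edge [ -5.5 190. ]
near edge [ -4.7 167.2]
near edge [ -5.  142.5]
near edge [ -4.7 115.6]
```

On target: the line is over the end and the fence edge is snug. Backing off.

Call:
{"api": "send_rows", "payload": {"increments": [{"dp":[-0.03,0,0],"angular":[0,0,0],"claw":0},{"dp":[-0.08,0,0],"angular":[0,0,0],"claw":0},{"dp":[-0.12,0,-0.1],"angular":[0,0,0],"claw":0},{"dp":[-0.12,0,-0.3],"angular":[0,0,0],"claw":0},{"dp":[-0.12,0,-0.45],"angular":[0,0,0],"claw":0},{"dp":[-0.12,0,-0.6],"angular":[0,0,0],"claw":0},{"dp":[-0.12,0,-0.6],"angular":[0,0,0],"claw":0},{"dp":[-0.12,0,-0.6],"angular":[0,0,0],"claw":0}]}}

```text
time_s: 18.52
eef_pos: [573.4, 90.0, 202.9]
ee_rot: [-3.141, 0.0, 1.61]
wrist_force: [0.4, -0.2, 0.1]
width: 0.003
grip_force: 0.0
```

```bash
python3 - <<'E'
from h import *
f=grab("wrist");save(f,"w9.png");o=robot.get_obs();print(o["eef_pos"],o["wrist_force"],o["time_s"])
E
```

```text
[573.21737525  90.1220318  202.39461381] [ 0.0975844   0.4320515  -0.66925137] 18.575
```

View pics/w9.png

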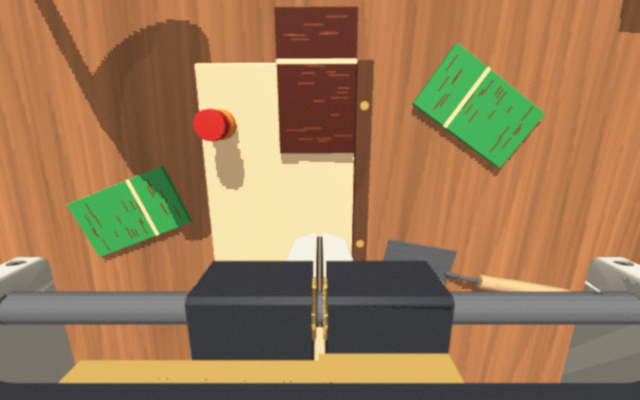

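The plate lies flat along the fence with its line (row 61) above the ledge end (row 63). The jar at (212,125) has not moved, and the arm touches nothing.

```bash
python3 -c "
from rig import robot
print(robot.sign_off())"
```

```text
the job is handed in; nothing more can be done
None
```

The job is handed in at about 18.6 s on the robot's clock: the plate lies flat and snug along the fence, its pale line is above the ledge's left end to within about 0.5 mm as measured by camera, and nothing else was touched.

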